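# Hang the reel frame on the bench stand's two hooks

## Robot

A 6-joint arm with a two-finger parallel gripper is mounted at the origin on the work surface. World frame = base frame: x ahead of the robot, y to its left, z up, the work surface at z = 0. Lengths are in m, angles in rad, forces in N, time in s.
With the tool pointing down it reaches from about 0.25 to 0.725 m from the base axis. Payload 9.7 kg.
Tool frame: the origin (TCP) lies midway between the tips of the shut fingers; the grasp point (between the pads) lies 19 mm behind it (arm.tcp_to_grasp is the distance from the TCP to the grasp point, in m); z points along the fingers, y is the direction in which the jaws open and shut (so a half turn about z gives the same grasp; the last joint's range is limited). The gripper opens to 85 mm and grips with 20 to 120 N. Pads are 22 mm wide; open, the fingers measure 114 mm over their backs; the gripper's body (76 mm by 85 mm) begins 54 mm behind the grasp point. The pads swing forward as they close: fully open they stand 13 mm farther back than shut.
Start: joints at [-1.308, 0.087, 0.176, 1.66, 0, 1.571], TCP at [0.143, -0.531, 0.231] pointing down, gripper open.
Joint ranges: [-3.13, 3.13], [-0.85, 1.81], [-1.15, 1.24], [-2.2, 2.28], [-1.44, 1.52], [-3.14, 3.14]. Speed limits (rad/s): [2.22, 2.22, 2.57, 3.14, 3.14, 3.14].

## Interface

Orientations are given as [roll, pitch, yaw] about the fixed x, y, z axes, in that order (R = Rz(yaw) Ry(pitch) Rx(roll)).
In Python, from bench import readout, vision, arm gives the robot as it stands.
- The arm moves only by the shell command python3 -m jog 'ROWS' [OPENING] [FORCE]. ROWS is a JSON object of lists of equal length, an entry for each row: "delta_pos": the shift along the tool's x, y, z in cm, a list of three; "dr": the turn, a rotation vector about the tool's x, y, z in rad, a list of three. In form: {"delta_pos": [[dx, dy, dz], ...], "dr": [[wx, wy, wz], ...]}. A call has 1 to 8 rows; each row shifts and turns the commanded pose from where the row before left it, along the tool's axes as they then stand; what a row does not reach is not made up. A row lasts 1/8 s, in which the tool goes at most 62.5 mm and 10.7 degrees, less where a joint would pass 70% of its speed; a pose out of reach is approached as far as the arm can. A call with a gripper value outside its range is refused whole. OPENING is the gripper's target within -1 to 1 (fully open at 1, half-way at 0, shut at -1), set as the call begins (- or left out, the last holds). The fingers move at their own pace and stop on an object; FORCE is the grip in N (left out, the last holds). Time passes only in rows, so rows that do not move let the fingers close. It gives the time, the measured TCP pose, the force and the opening at its end, in the units of the state.
- readout.observe(): the state, without advancing time (a new reading comes with each control period).
- vision.grab_frame(name): name is "side" or "top"; returns a dict with "frame" (480x640x3 uint8, blue, green, red), "vertical_fov" (degrees; the focal length in pixels is half the picture's height over the tangent of half this angle, whatever the lens; pixels are square), "cx", "cy" (the principal point, pixels), "pose" (4x4, takes a point from camera to world coordinates). Camera axes: x right, y down, z forward; pixel columns grow to the right and rows downward; lengths in m; the calibration is good to about 2 mm. A picture is of the moment at which its call begins. There is no depth.
- arm.sign_off(): hands the job in, once; it reports no verdict.
The state is a dict: "time_s": time; "qpos": joint angles; "dq": joint speeds; "effort": joint torques, N m; "position": TCP position; "ee_rot": TCP orientation; "wrist_force": force on the tool from outside, world axes, zero at the start; "wrist_torque": the same for the moment, N m; "opening": finger opening in m.
Only numpy, scipy, OpenCV 4.12 (cv2) and the standard library are available. Lean on these libraries where they do the work, as an engineer would, in place of code of your own. Each camera call takes 0.05 s, during which the arm holds its last target. There are 200 camera calls.

## Task

Clear the bottle out from under the two hooks of the bench stand and stand it upright on the rubber pad in the free compartment of the caddy. Then hang the wide reel frame by its top rail in both hooks, lowering it until both hooks carry it before you let go. Keep the frame and the bottle upright, do not drop either, and leave the jar, can, multimeter and heat sink where they are.

Things in the scene. Friction and masses are not known exactly. Their poses are not given: they have to be found in the camera images.
- stand: Fixed steel stand: two round posts 14 mm thick at y = +-65 mm, 176 mm high, a thin cross bar between them at height 45 mm, base plate 14 mm high from x = -3 to 67 mm, 200 mm wide. Origin on the bench midway between the posts, z up; its hooks stick out to -x. Stands left or right on the bench, turned up to 0.5 rad.
- hook_left: Hook on the post at y = +65 mm of the stand: 8 mm round bar bent to an open-topped U, slot centre 60 mm in front (-x) of the post. Slot 10 mm wide at its floor (150 mm above the bench), flaring to 27 mm at the top; bar spans 142 to 174 mm above the bench, and runs level (at 170) back to the post. Origin: foot of its post, axes as the stand.
- hook_right: The same hook at y = -65 mm of the stand.
- seat_mid (a point): The point midway between the two hook slots, on the level of the slot floors (150 mm above the bench, 60 mm in front of the posts); axes as the stand. The rail's underside rests at this height, its length along y.
- frame: Loose frame 196 mm wide (y), 134 tall, 0.3-0.5 kg, on two feet 60 mm long (x), 12 wide, at y = +-92 mm. Top rail: 8 mm thick (x), 116 to 134 mm up; side bars at y = +-92. Two fixed reels (44 mm diameter) on a rod below, tops 55 mm up, so hooks enter the gap under the rail only from front or back. Symmetric. Origin: underside centre, z up. Hung: underside 34 mm up, hooks between the side bars.
- rail_mid (a point): The centre of the frame's top rail, 125 mm above the frame's underside; axes as the frame.
- bottle: Loose amber bottle, 150 mm tall, 0.15 to 0.3 kg: body 56 mm in diameter up to 90 mm, shoulder up to 108 mm, black cap 34 mm in diameter from 116 to 150 mm high. At first it stands under the hooks, within 15 mm of the plane of the slots and 20 mm of the middle, where it blocks the frame. Origin: centre of its underside, z up.
- caddy: Fixed grey open box 190 x 100 x 35 mm, walls and floor 5 mm, a divider across its middle: two compartments about 87 x 90 mm, side by side along its x. Origin: centre of its underside, long side along x.
- pad: Fixed black rubber pad 70 x 70 x 3 mm on the floor of the free compartment (its top 8 mm above the bench): the bottle's place. Origin: centre of its underside, 5 mm above the bench.
- jar: Bystander: glass jar 60 mm in diameter, 85 mm tall, in the other compartment of the caddy. Origin: centre of its underside.
- can: Bystander: aluminium can 52 mm in diameter, 130 mm tall, standing on the bench in front of the stand's hooks, about 135 mm before the slots. Origin: centre of its underside.
- multimeter: Bystander: black multimeter 90 x 190 x 42 mm lying on the bench beyond the caddy. Origin: centre of its underside, long side along y.
- heatsink: Bystander: dark finned heat sink 60 x 80 x 30 mm on the bench near the robot. Origin: centre of its underside.

How it is judged:
By the outcome, as a careful person would: the job done as asked, in the order asked, and still so for the second after the job is handed in, with the robot touching nothing.
It also fails if it takes over 72 s, if anything falls off the work surface, if the arm or the gripper's body presses on something with over 40 N, if the wrist force passes 120 N, or if a joint passes its speed limit or range.

## Working session

There is one attempt and no reset: what is moved stays moved. The work goes in short steps, Python scripts to look and compute and a shell command to move; the robot and the scene stay as the last step left them, time stands still between calls to the robot, and variables do not carry over. Pictures are saved under pics/ and viewed, about 8 in all and at most 12, crops included, and the job is handed in when it is done.

```bash
ls; mkdir -p pics
python3 - <<'E'
from bench import readout, vision, arm
import cv2
print(readout.observe(), arm.tcp_to_grasp)
for n in ("side","top"):
    f=vision.grab_frame(n); cv2.imwrite(f"pics/{n}0.png",f["frame"]); print(n,f["vertical_fov"],f["cx"],f["cy"],f["pose"])
E
```

```text
pics
{'time_s': 0.0, 'qpos': array([-1.30798396e+00,  8.74609876e-02,  1.75103430e-01,  1.65978335e+00,
       -2.94619086e-05,  1.57077918e+00]), 'dq': array([-1.30220005e-03,  9.67942012e-05,  4.93106368e-04, -1.55865939e-03,
       -5.22583772e-05,  1.74667930e-03]), 'effort': array([-1.51106519e-04, -5.20386744e+01,  4.64803433e+01,  1.64673262e-02,
        1.32643318e-04,  2.91869419e-06]), 'position': array([ 0.14281998, -0.53089214,  0.23056681]), 'ee_rot': array([-3.14024807e+00,  2.94388237e-05,  2.62829558e-01]), 'wrist_force': array([-0.38498669,  0.21640458,  0.62129867]), 'wrist_torque': array([-0.00513153,  0.02616394, -0.01301615]), 'opening': 0.08534122073953425} 0.0187
side 46.13013754666488 318.171178316952 240.1570715179049 [[-0.73917561 -0.38399754  0.55332206 -0.05119083]
 [-0.6733316   0.44037367 -0.59388179  0.65455183]
 [-0.01561932 -0.81155216 -0.58407116  0.77217873]
 [ 0.          0.          0.          1.        ]]
top 54.712945458850015 319.0785373790032 242.88120318845523 [[ 0.0134896  -0.99660786  0.08118371  0.47923646]
 [-0.99936217 -0.01612252 -0.03186397 -0.00791996]
 [ 0.03306476 -0.0807021  -0.99618969  1.14677694]
 [ 0.          0.          0.          1.        ]]
```

View pics/side0.png

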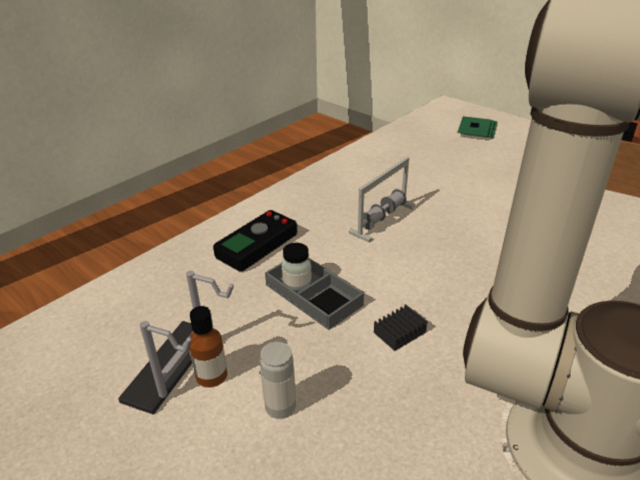

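View pics/top0.png

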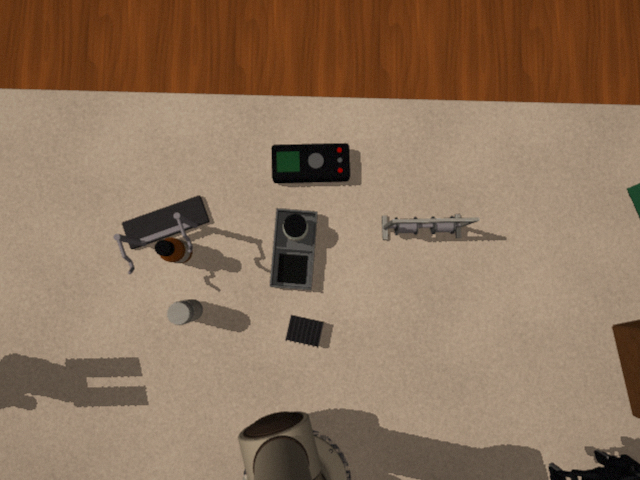

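The overview shows the stand on the left (top view about (160,225)) with the bottle under its hooks (cap about (165,248)). The caddy's free compartment is at about (292,268) and the frame at about (430,226), with its rail running along y. I'll enlarge these areas to get pixel positions.

```bash
cat > h.py <<'E'
import numpy as np, cv2
from bench import readout, vision, arm
def crop(img,c0,r0,c1,r1,s,step=10):
    o=cv2.resize(img[r0:r1,c0:c1],None,fx=s,fy=s,interpolation=cv2.INTER_CUBIC)
    for c in range(-(-c0//step)*step,c1,step):
        x=int((c-c0)*s); cv2.line(o,(x,0),(x,6),(0,0,255),1)
        if c%20==0: cv2.putText(o,str(c),(x-8,16),0,.35,(0,0,255),1)
    for r in range(-(-r0//step)*step,r1,step):
        y=int((r-r0)*s); cv2.line(o,(0,y),(6,y),(0,0,255),1)
        if r%20==0: cv2.putText(o,str(r),(8,y+4),0,.35,(0,0,255),1)
    return o
def stack(l,ax):
    m=max(i.shape[1-ax] for i in l)
    l=[cv2.copyMakeBorder(i,0,(m-i.shape[0]) if ax==1 else 0,0,(m-i.shape[1]) if ax==0 else 0,cv2.BORDER_CONSTANT) for i in l]
    return np.concatenate(l,ax)
def K(f):
    F=f["frame"].shape[0]/2/np.tan(np.radians(f["vertical_fov"]/2)); return F,f["cx"],f["cy"]
def proj(f,P):
    P=np.atleast_2d(P); T=np.linalg.inv(f["pose"]); q=P@T[:3,:3].T+T[:3,3]; F,cx,cy=K(f)
    return np.c_[F*q[:,0]/q[:,2]+cx,F*q[:,1]/q[:,2]+cy]
def atz(f,u,v,z):
    F,cx,cy=K(f); d=f["pose"][:3,:3]@[(u-cx)/F,(v-cy)/F,1]; o=f["pose"][:3,3]; return o+d*(z-o[2])/d[2]
def tri(f,a,g,b):
    from scipy.optimize import least_squares
    r=least_squares(lambda p:np.r_[proj(f,p)[0]-a,proj(g,p)[0]-b],atz(f,*a,.1)); return r.x,np.abs(r.fun).max()
E
python3 - <<'E'
from h import *
import pickle
t=vision.grab_frame("top"); s=vision.grab_frame("side"); pickle.dump((t,s),open("f0.pkl","wb"))
T,S=t["frame"],s["frame"]
cv2.imwrite("pics/a.png",stack([crop(T,105,190,330,292,3.5),crop(T,370,200,490,250,4.5)],0))
cv2.imwrite("pics/b.png",stack([crop(S,115,260,250,415,3.6),stack([crop(S,345,150,420,245,3.3),crop(S,260,235,368,330,2.6)],0)],1))
for n in "ab": print(cv2.imread(f"pics/{n}.png").shape)
E
```

```text
(582, 788, 3)
(561, 767, 3)
```

View pics/a.png

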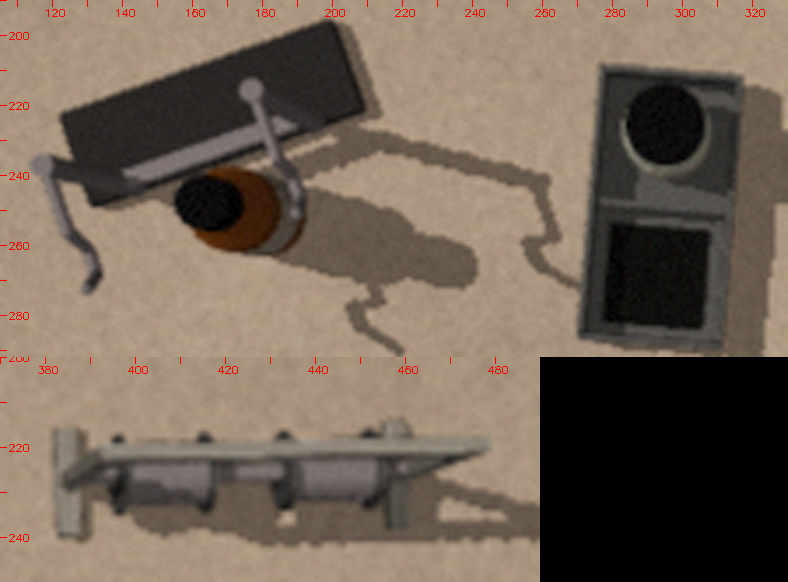

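View pics/b.png

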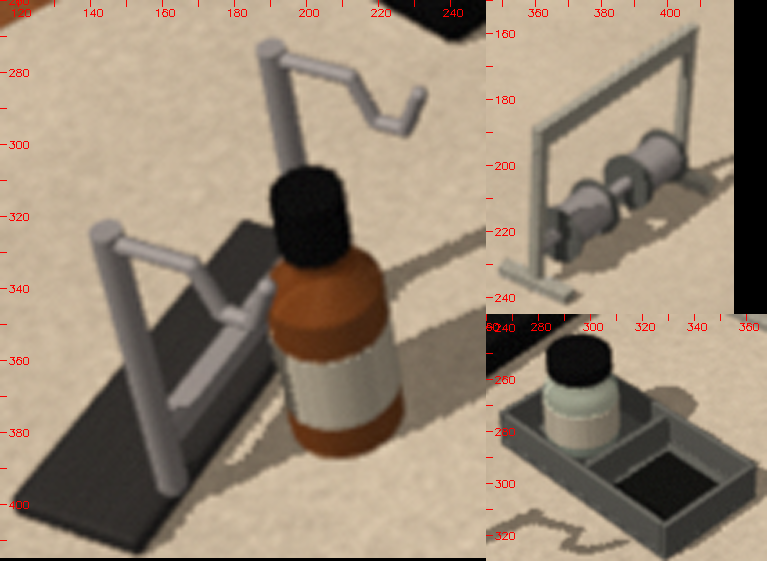

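Pixels read off the crops (top view, then side view):

| Feature | Top view | Side view |
|---|---|---|
| Post tops (left / right) | (117.3,236.3) / (176.7,215.7) | (144.2,324.4) / (190.6,273) |
| Hook tips (left / right) | (130.7,272) / (189.9,250.6) | (189.4,339.2) / (231.7,285.6) |
| Bottle cap top | (164.7,248) | (199.4,309.4) |
| Rail ends | (392.2,221.3) / (478.9,219.6) | (360.8,188.8) / (408.9,158.2) |
| Pad corners | about (293,269) at the centre | about (330,301) at the centre |

Run:
```python
from h import *
import pickle
np.set_printoptions(precision=4,suppress=True)
t,s=pickle.load(open("f0.pkl","rb"))
A=lambda x,y:(105+x/3.5,190+y/3.5)
pts={"postL":((117.3,236.3),(144.2,324.4),.176),"postR":((176.7,215.7),(190.6,273),.176),
"tipL":((130.7,272),(189.4,339.2),.172),"tipR":((189.9,250.6),(231.7,285.6),.172),
"cap":((164.7,248),(199.4,309.4),.15),"railL":((392.2,221.3),(360.8,188.8),.134),"railR":((478.9,219.6),(408.9,158.2),.134),
"padA":(A(611,224),(330,287.3),.008),"padB":(A(710,229),(349.2,300),.008),"padC":(A(701,329),(330,314.2),.008),"padD":(A(603,322),(309.6,301.5),.008)}
R={}
for k,(a,b,z) in pts.items():
    p,e=tri(t,a,s,b); R[k]=p; print(k,p,"err",round(e,2),"top@z",atz(t,*a,z)[:2],"side@z",atz(s,*b,z)[:2])
for k,a in {"footL":(385.1,228.2),"footR":(458.2,226)}.items(): print(k,atz(t,*a,.01))
for k,a in {"c1":(601,66),"c2":(743,76),"c3":(727,348),"c4":(580,338),"jar":(667,125)}.items(): print(k,atz(t,*A(*a),.085 if k=="jar" else .035)[:2])
print("can",atz(t,179,313,.13)[:2]);print("jointcheck")
m=(R["postL"]+R["postR"])/2;d=R["postL"]-R["postR"];y=np.arctan2(-d[0],d[1]);print("stand yaw",y,"mid",m,"sep",np.linalg.norm(d[:2]),"slot mid",m[:2]-.06*np.array([np.cos(y),np.sin(y)]))
d=R["railL"]-R["railR"];print("frame yaw",np.arctan2(-d[0],d[1]),(R["railL"]+R["railR"])/2,np.linalg.norm(d))
print("pad",np.mean([R["pad"+c] for c in "ABCD"],0))
```

```text
postL [0.5661 0.3811 0.1744] err 0.34 top@z [0.5653 0.3797] side@z [0.565 0.382]
postR [0.6109 0.2598 0.1764] err 0.26 top@z [0.6105 0.2594] side@z [0.6119 0.2597]
tipL [0.4931 0.3522 0.1702] err 0.58 top@z [0.4919 0.3504] side@z [0.4922 0.3535]
tipR [0.5389 0.2314 0.1709] err 0.38 top@z [0.5381 0.2304] side@z [0.5385 0.2325]
cap [0.5475 0.2916 0.1539] err 1.76 top@z [0.5442 0.2893] side@z [0.554  0.2908]
railL [ 0.6129 -0.201   0.1339] err 0.34 top@z [ 0.6123 -0.2015] side@z [ 0.6133 -0.2003]
railR [ 0.6206 -0.3969  0.1295] err 0.28 top@z [ 0.6195 -0.3956] side@z [ 0.6164 -0.3891]
padA [0.5215 0.0338 0.0515] err 8.82 top@z [0.5431 0.0522] side@z [ 0.5413 -0.0146]
padB [ 0.5245 -0.0322 -0.0284] err 7.7 top@z [ 0.5407 -0.0172] side@z [ 0.4861 -0.0107]
padC [ 0.4945  0.0076 -0.0243] err 10.04 top@z [ 0.4707 -0.012 ] side@z [0.4878 0.0461]
padD [0.4948 0.0707 0.0525] err 8.98 top@z [0.4746 0.0564] side@z [0.5431 0.0455]
footL [ 0.611  -0.2075  0.01  ]
footR [ 0.6197 -0.3906  0.01  ]
c1 [0.6505 0.0599]
c2 [ 0.6454 -0.0381]
c3 [ 0.4582 -0.0298]
c4 [0.4637 0.0702]
jar [0.6045 0.0128]
can [0.4058 0.2591]
jointcheck
stand yaw 0.3541202666488422 mid [0.5885 0.3204 0.1754] sep 0.1293183466546891 slot mid [0.5322 0.2996]
frame yaw 0.039401228499890174 [ 0.6167 -0.299   0.1317] 0.19612838543889297
pad [0.5088 0.02   0.0128]
```

```bash
cat >> h.py <<'E'
def cyl(x,y,z0,z1,r):
    a=np.linspace(0,2*np.pi,48); return np.array([[x+r*np.cos(t),y+r*np.sin(t),z] for z in (z0,z1) for t in a])
def hullmask(f,P):
    m=np.zeros(f["frame"].shape[:2],np.uint8); cv2.fillConvexPoly(m,cv2.convexHull((proj(f,P)*16).astype(np.int32)),1,shift=4); return m
def cent(m): return np.array([a.mean() for a in np.nonzero(m)[::-1]])
def plan(p,yaw,n):
    """n rows of tool-frame shift (cm) and turn to target TCP p (3) and world yaw; tool assumed pointing down"""
    s=readout.observe(); d=(np.array(p)-s["position"])/n*100; y=s["ee_rot"][2]; dy=((yaw-y+np.pi)%(2*np.pi)-np.pi)/n
    print("now",s["time_s"],s["position"].round(4),s["ee_rot"].round(4),"F",s["wrist_force"].round(1),"open",round(s["opening"],4),"dz-turn/row",round(-dy,4))
    for i in range(n):
        c,q=np.cos(y+i*dy),np.sin(y+i*dy); print([round(c*d[0]+q*d[1],2),round(q*d[0]-c*d[1],2),round(-d[2],2)],end=", ")
    print()
E
python3 - <<'E'
from h import *
import pickle
from scipy.optimize import least_squares
t,s=pickle.load(open("f0.pkl","rb"))
obs=[]
for f,(c0,r0,c1,r1) in ((t,(150,236,178,260)),(s,(186,304,216,338))):
    m=np.zeros((480,640),bool); m[r0:r1,c0:c1]=f["frame"][r0:r1,c0:c1].max(2)<45; 
    n,l,st,ce=cv2.connectedComponentsWithStats(m.astype(np.uint8)); k=1+st[1:,4].argmax(); print(st[k]); obs.append(ce[k])
fun=lambda p:np.r_[cent(hullmask(t,cyl(p[0],p[1],p[2]-.034,p[2],.017)))-obs[0],cent(hullmask(s,cyl(p[0],p[1],p[2]-.034,p[2],.017)))-obs[1]]
r=least_squares(fun,[.547,.291,.15],diff_step=.01); print(r.x,r.fun)
plan([r.x[0],r.x[1],.23],.354+np.pi/2,18)
E
```

```text
[150 236  25  20 277]
[190 306  22  29 514]
[0.54813244 0.29554406 0.14964375] [-0.12754919 -0.1262462   0.12279963 -0.00398109]
now 0.2 [ 0.1429 -0.531   0.2309] [-3.1408 -0.      0.2628] F [0.1 0.4 0. ] open 0.0853 dz-turn/row -0.0923
[np.float64(3.37), np.float64(-3.85), np.float64(0.0)], [np.float64(3.71), np.float64(-3.52), np.float64(0.0)], [np.float64(4.02), np.float64(-3.17), np.float64(0.0)], [np.float64(4.29), np.float64(-2.78), np.float64(0.0)], [np.float64(4.53), np.float64(-2.37), np.float64(0.0)], [np.float64(4.73), np.float64(-1.95), np.float64(0.0)], [np.float64(4.89), np.float64(-1.5), np.float64(0.0)], [np.float64(5.01), np.float64(-1.04), np.float64(0.0)], [np.float64(5.08), np.float64(-0.58), np.float64(0.0)], [np.float64(5.11), np.float64(-0.11), np.float64(0.0)], [np.float64(5.1), np.float64(0.36), np.float64(0.0)], [np.float64(5.05), np.float64(0.83), np.float64(0.0)], [np.float64(4.95), np.float64(1.29), np.float64(0.0)], [np.float64(4.81), np.float64(1.75), np.float64(0.0)], [np.float64(4.63), np.float64(2.18), np.float64(0.0)], [np.float64(4.41), np.float64(2.6), np.float64(0.0)], [np.float64(4.15), np.float64(2.99), np.float64(0.0)], [np.float64(3.85), np.float64(3.36), np.float64(0.0)],
```

```bash
python3 -m jog '{"delta_pos":[[3.4,-3.85,0],[3.7,-3.5,0],[4.0,-3.2,0],[4.3,-2.8,0],[4.5,-2.4,0],[4.7,-1.95,0],[4.9,-1.5,0],[5.0,-1.0,0]],"dr":[[0,0,-0.092],[0,0,-0.092],[0,0,-0.092],[0,0,-0.092],[0,0,-0.092],[0,0,-0.092],[0,0,-0.092],[0,0,-0.092]]}' 1 40
python3 -m jog '{"delta_pos":[[5.1,-0.6,0],[5.1,-0.1,0],[5.1,0.35,0],[5.0,0.8,0],[4.9,1.3,0],[4.8,1.75,0],[4.6,2.2,0],[4.4,2.6,0]],"dr":[[0,0,-0.092],[0,0,-0.092],[0,0,-0.092],[0,0,-0.092],[0,0,-0.092],[0,0,-0.092],[0,0,-0.092],[0,0,-0.092]]}'
python3 -c "
from h import *
plan([.547,.292,.21],.354+np.pi/2,3)"
```

```text
time_s: 1.2
position: [0.3236, -0.1625, 0.2314]
ee_rot: [3.141, -0.0, 1.002]
wrist_force: [0.5, -1.2, 0.1]
opening: 0.0854
time_s: 2.2
position: [0.5048, 0.2032, 0.2311]
ee_rot: [3.142, 0.0, 1.738]
wrist_force: [0.8, -0.3, 0.2]
opening: 0.0853
now 2.2 [0.5048 0.2032 0.2311] [3.1415e+00 1.0000e-04 1.7381e+00] F [ 0.8 -0.3  0.2] open 0.0853 dz-turn/row -0.0622
[np.float64(2.68), np.float64(1.88), np.float64(0.7)], [np.float64(2.56), np.float64(2.04), np.float64(0.7)], [np.float64(2.43), np.float64(2.2), np.float64(0.7)],
```

```bash
python3 -m jog '{"delta_pos":[[2.7,1.9,0.7],[2.55,2.05,0.7],[2.4,2.2,0.7],[0,0,0]],"dr":[[0,0,-0.062],[0,0,-0.062],[0,0,-0.062],[0,0,0]]}'
python3 - <<'E'
from h import *
plan([.547,.292,.115],.354+np.pi/2,5)
s=vision.grab_frame("side");t=vision.grab_frame("top")
T=t["frame"].copy();S=s["frame"].copy()
for f,I in((t,T),(s,S)):
    for P in (cyl(.547,.292,.116,.15,.017),cyl(.547,.292,0,.09,.028)): cv2.polylines(I,[cv2.convexHull(proj(f,P).round().astype(np.int32))],True,(0,255,0),1)
cv2.imwrite("pics/c.png",stack([crop(S,120,190,290,400,2.6),crop(T,110,180,230,290,2.9)],1))
E
```

```text
time_s: 2.7
position: [0.5472, 0.2914, 0.2083]
ee_rot: [-3.139, 0.0, 1.923]
wrist_force: [0.4, -1.0, -1.1]
opening: 0.0854
now 2.7 [0.5472 0.2914 0.2083] [-3.1391e+00  2.0000e-04  1.9229e+00] F [ 0.4 -1.  -1.1] open 0.0854 dz-turn/row -0.0004
[np.float64(0.01), np.float64(0.0), np.float64(1.87)], [np.float64(0.01), np.float64(0.0), np.float64(1.87)], [np.float64(0.01), np.float64(0.0), np.float64(1.87)], [np.float64(0.01), np.float64(0.0), np.float64(1.87)], [np.float64(0.01), np.float64(0.0), np.float64(1.87)],
```

View pics/c.png

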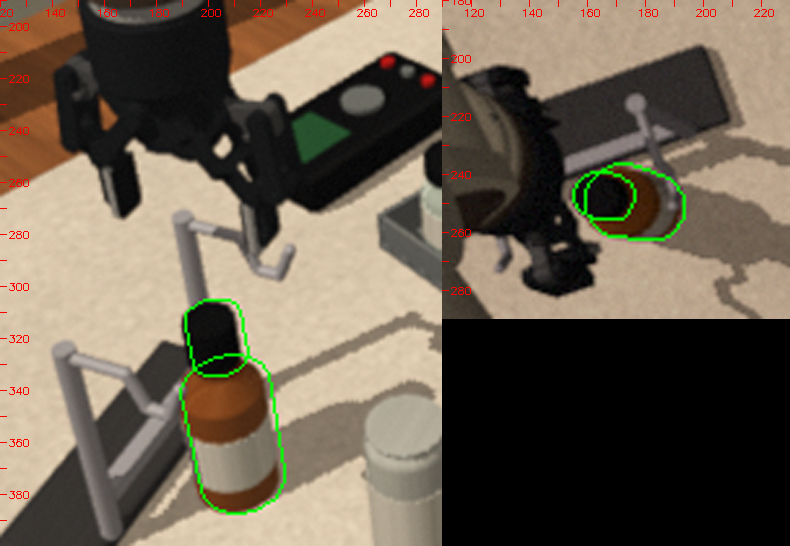

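The model outline matches to within 1.5 px (overlay cap about (205,318), cap seen about (202,318)), so the bottle is at about (0.549, 0.294). The fingers clear the hooks. I'll lower, then grip the cap.

```bash
python3 -m jog '{"delta_pos":[[0.2,0.25,2.0],[0,0,2.0],[0,0,2.0],[0,0,2.0],[0,0,1.6],[0,0,0]],"dr":[[0,0,0],[0,0,0],[0,0,0],[0,0,0],[0,0,0],[0,0,0]]}'
python3 -m jog '{"delta_pos":[[0,0,0],[0,0,0],[0,0,0],[0,0,0],[0,0,0],[0,0,0],[0,0,0],[0,0,0]],"dr":[[0,0,0],[0,0,0],[0,0,0],[0,0,0],[0,0,0],[0,0,0],[0,0,0],[0,0,0]]}' -1 45
python3 -m jog '{"delta_pos":[[0,0,-0.5],[0,0,-1.0],[0,0,-1.5],[0,0,0]],"dr":[[0,0,0],[0,0,0],[0,0,0],[0,0,0]]}'
```

```text
time_s: 3.55
position: [0.5483, 0.2919, 0.1135]
ee_rot: [-3.14, 0.0, 1.92]
wrist_force: [-0.9, -0.1, -1.0]
opening: 0.0853
time_s: 4.55
position: [0.549, 0.2928, 0.115]
ee_rot: [3.141, -0.0, 1.921]
wrist_force: [-2.3, -1.1, 4.9]
opening: 0.0331
time_s: 5.05
position: [0.5496, 0.2931, 0.1463]
ee_rot: [3.139, -0.0, 1.921]
wrist_force: [-0.1, 0.2, -1.4]
opening: 0.0332
```

```bash
python3 -m jog '{"delta_pos":[[0,0,-2.5],[0,0,-3.0],[0,0,-3.0],[0,0,-3.0],[0,0,-3.0],[0,0,-2.0],[0,0,-0.8],[0,0,0]],"dr":[[0,0,0],[0,0,0],[0,0,0],[0,0,0],[0,0,0],[0,0,0],[0,0,0],[0,0,0]]}'
python3 - <<'E'
from h import *
plan([.508,.019,.31],1.62,12)
s=vision.grab_frame("side")
cv2.imwrite("pics/d.png",crop(s["frame"],100,100,330,410,1.9))
E
```

```text
time_s: 6.05
position: [0.549, 0.2928, 0.3171]
ee_rot: [3.141, -0.0, 1.921]
wrist_force: [0.1, -0.4, -2.3]
opening: 0.0327
now 6.05 [0.549  0.2928 0.3171] [ 3.1415 -0.      1.9208] F [ 0.1 -0.4 -2.3] open 0.0327 dz-turn/row 0.0251
[np.float64(-2.03), np.float64(-1.1), np.float64(0.06)], [np.float64(-2.05), np.float64(-1.05), np.float64(0.06)], [np.float64(-2.08), np.float64(-1.0), np.float64(0.06)], [np.float64(-2.1), np.float64(-0.95), np.float64(0.06)], [np.float64(-2.13), np.float64(-0.9), np.float64(0.06)], [np.float64(-2.15), np.float64(-0.84), np.float64(0.06)], [np.float64(-2.17), np.float64(-0.79), np.float64(0.06)], [np.float64(-2.19), np.float64(-0.73), np.float64(0.06)], [np.float64(-2.21), np.float64(-0.68), np.float64(0.06)], [np.float64(-2.22), np.float64(-0.62), np.float64(0.06)], [np.float64(-2.24), np.float64(-0.57), np.float64(0.06)], [np.float64(-2.25), np.float64(-0.51), np.float64(0.06)],
```

View pics/d.png

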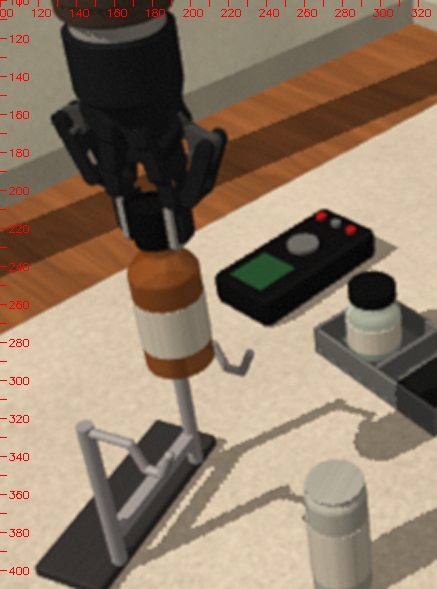

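The bottle is held upright (body about (178,300)) and is above the hooks. I'll carry it to the pad.

```bash
python3 -m jog '{"delta_pos":[[-1.0,-0.55,0],[-2.05,-1.1,0],[-2.05,-1.05,0],[-2.1,-1.0,0],[-2.1,-0.95,0],[-2.1,-0.9,0],[-2.15,-0.85,0],[-2.2,-0.8,0]],"dr":[[0,0,0.025],[0,0,0.025],[0,0,0.025],[0,0,0.025],[0,0,0.025],[0,0,0.025],[0,0,0.025],[0,0,0.025]]}'
python3 -m jog '{"delta_pos":[[-2.2,-0.7,0],[-2.2,-0.7,0],[-2.2,-0.6,0],[-2.2,-0.6,0],[-1.1,-0.3,0],[0,0,0]],"dr":[[0,0,0.025],[0,0,0.025],[0,0,0.025],[0,0,0.025],[0,0,0],[0,0,0]]}'
python3 - <<'E'
from h import *
plan([.508,.019,.16],1.62,6)
s=vision.grab_frame("side");t=vision.grab_frame("top")
T=t["frame"].copy();S=s["frame"].copy()
for f,I in((t,T),(s,S)):
    c,q=np.cos(-.055),np.sin(-.055)
    B=np.array([[.508+c*a-q*b,.019+q*a+c*b,.008] for a,b in((.035,.035),(.035,-.035),(-.035,-.035),(-.035,.035))])
    cv2.polylines(I,[proj(f,B).round().astype(np.int32)],True,(0,255,0),1)
cv2.imwrite("pics/e.png",stack([crop(S,240,90,390,340,2.3),crop(T,240,160,360,320,3)],1))
E
```

```text
time_s: 7.1
position: [0.5187, 0.1204, 0.3172]
ee_rot: [-3.142, 0.0, 1.719]
wrist_force: [-0.2, 0.4, -1.7]
opening: 0.0331
time_s: 7.85
position: [0.5005, 0.0197, 0.3174]
ee_rot: [3.141, -0.0, 1.62]
wrist_force: [-0.6, 0.5, -2.1]
opening: 0.0327
now 7.85 [0.5005 0.0197 0.3174] [ 3.1413e+00 -1.0000e-04  1.6197e+00] F [-0.6  0.5 -2.1] open 0.0327 dz-turn/row -0.0
[np.float64(-0.02), np.float64(0.12), np.float64(2.62)], [np.float64(-0.02), np.float64(0.12), np.float64(2.62)], [np.float64(-0.02), np.float64(0.12), np.float64(2.62)], [np.float64(-0.02), np.float64(0.12), np.float64(2.62)], [np.float64(-0.02), np.float64(0.12), np.float64(2.62)], [np.float64(-0.02), np.float64(0.12), np.float64(2.62)],
```

View pics/e.png

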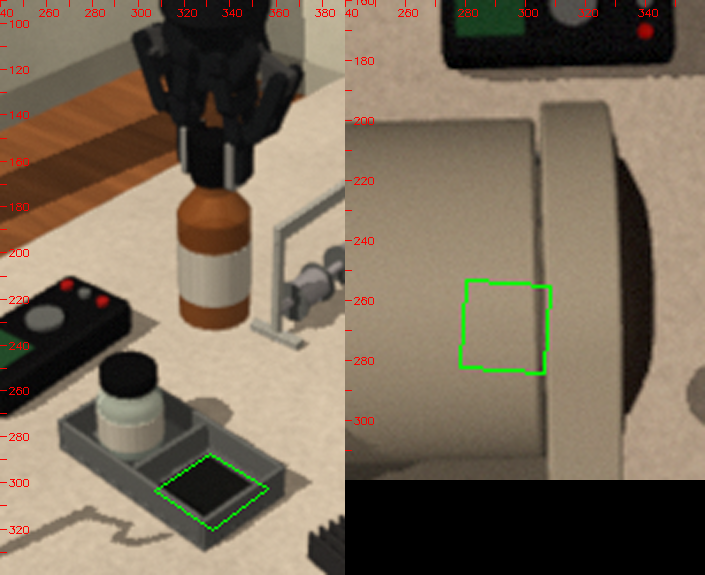

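The pad outline sits on the pad (far corner at (331,288), seen at (330,287)), and the bottle hangs upright above it. I'll lower it.

```bash
python3 -m jog '{"delta_pos":[[0,0.75,1.5],[0,0,3.0],[0,0,3.0],[0,0,3.0],[0,0,3.0],[0,0,2.0],[0,0,1.0],[0,0,0]],"dr":[[0,0,0],[0,0,0],[0,0,0],[0,0,0],[0,0,0],[0,0,0],[0,0,0],[0,0,0]]}'
python3 -m jog '{"delta_pos":[[0,0,0.6],[0,0,0.5],[0,0,0.3],[0,0,0.2],[0,0,0],[0,0,0]],"dr":[[0,0,0],[0,0,0],[0,0,0],[0,0,0],[0,0,0],[0,0,0]]}'
```

```text
time_s: 8.95
position: [0.508, 0.0211, 0.1514]
ee_rot: [-3.14, -0.0, 1.621]
wrist_force: [0.6, -0.6, -1.4]
opening: 0.0328
time_s: 9.7
position: [0.5083, 0.0207, 0.1364]
ee_rot: [3.141, -0.0, 1.621]
wrist_force: [-0.5, 0.2, -2.5]
opening: 0.0326
```

```bash
python3 -m jog '{"delta_pos":[[-0.15,0,0.4],[0,0,0.4],[0,0,0.2],[0,0,0.2],[0,0,0],[0,0,0]],"dr":[[0,0,0],[0,0,0],[0,0,0],[0,0,0],[0,0,0],[0,0,0]]}'
```

```text
time_s: 10.45
position: [0.5083, 0.0193, 0.1244]
ee_rot: [3.141, 0.0, 1.621]
wrist_force: [0.3, 0.4, -2.5]
opening: 0.0325
```

```bash
python3 -m jog '{"delta_pos":[[0,0,0.1],[0,0,0.1],[0,0,0],[0,0,0]],"dr":[[0,0,0],[0,0,0],[0,0,0],[0,0,0]]}'
```

```text
time_s: 10.95
position: [0.5084, 0.0193, 0.123]
ee_rot: [3.141, -0.0, 1.621]
wrist_force: [-2.0, -0.4, 5.0]
opening: 0.0327
```

The wrist force shows the bottle has touched down (+5 N at z = 0.123, as expected). I'll release and raise.

```bash
python3 -m jog '{"delta_pos":[[0,0,0],[0,0,0],[0,0,0],[0,0,0],[0,0,0],[0,0,0]],"dr":[[0,0,0],[0,0,0],[0,0,0],[0,0,0],[0,0,0],[0,0,0]]}' 1
python3 -m jog '{"delta_pos":[[0,0,-1.0],[0,0,-2.0],[0,0,-3.0],[0,0,-3.0],[0,0,-3.0],[0,0,-0.5],[0,0,0]],"dr":[[0,0,0],[0,0,0],[0,0,0],[0,0,0],[0,0,0],[0,0,0],[0,0,0]]}'
python3 -c "
from h import *
plan([.6165,-.299,.24],.04+np.pi/2,9)"
```

```text
time_s: 11.7
position: [0.5083, 0.0192, 0.1223]
ee_rot: [-3.142, -0.0, 1.621]
wrist_force: [0.2, -0.4, 0.2]
opening: 0.0856
time_s: 12.58
position: [0.5084, 0.0192, 0.2472]
ee_rot: [3.141, 0.0, 1.621]
wrist_force: [0.4, 0.4, -0.8]
opening: 0.0855
now 12.575 [0.5084 0.0192 0.2472] [3.1414 0.     1.6208] F [ 0.4  0.4 -0.8] open 0.0855 dz-turn/row 0.0011
[np.float64(-3.59), np.float64(1.02), np.float64(0.08)], [np.float64(-3.59), np.float64(1.03), np.float64(0.08)], [np.float64(-3.59), np.float64(1.03), np.float64(0.08)], [np.float64(-3.59), np.float64(1.03), np.float64(0.08)], [np.float64(-3.59), np.float64(1.04), np.float64(0.08)], [np.float64(-3.59), np.float64(1.04), np.float64(0.08)], [np.float64(-3.58), np.float64(1.05), np.float64(0.08)], [np.float64(-3.58), np.float64(1.05), np.float64(0.08)], [np.float64(-3.58), np.float64(1.05), np.float64(0.08)],
```

```bash
python3 -m jog '{"delta_pos":[[-3.6,1.0,0],[-3.6,1.0,0.1],[-3.6,1.05,0.1],[-3.6,1.05,0.1],[-3.6,1.05,0.1],[-3.6,1.05,0.1],[-3.6,1.05,0.1],[-3.6,1.05,0.1]],"dr":[[0,0,0],[0,0,0],[0,0,0],[0,0,0],[0,0,0],[0,0,0],[0,0,0],[0,0,0]]}'
python3 -m jog '{"delta_pos":[[-3.5,1.05,1.0],[0,0,2.5],[0,0,1.5],[0,0,0]],"dr":[[0,0,0.007],[0,0,0],[0,0,0],[0,0,0]]}'
python3 - <<'E'
from h import *
plan([.6165,-.299,.106],.043+np.pi/2,4)
s=vision.grab_frame("side");t=vision.grab_frame("top")
T=t["frame"].copy();S=s["frame"].copy()
y=.043;c,q=np.cos(y),np.sin(y)
def fr(x,yy,z): return [.6165+c*x-q*yy,-.299+q*x+c*yy,z]
for f,I in((t,T),(s,S)):
    for z in(.116,.134):cv2.polylines(I,[proj(f,np.array([fr(a,b,z) for a,b in((.004,.098),(.004,-.098),(-.004,-.098),(-.004,.098))])).round().astype(np.int32)],True,(0,255,0),1)
    P=proj(f,np.array([fr(.03,.092,0),fr(-.03,.092,0)])).round().astype(int);cv2.line(I,P[0],P[1],(0,255,255),1)
cv2.imwrite("pics/f.png",stack([crop(S,285,80,440,330,2.4),crop(T,240,160,490,320,1.6)],1))
E
```

```text
time_s: 13.58
position: [0.6056, -0.2653, 0.2387]
ee_rot: [-3.14, -0.001, 1.621]
wrist_force: [0.5, 0.9, 0.4]
opening: 0.0854
time_s: 14.08
position: [0.6169, -0.2983, 0.1875]
ee_rot: [-3.138, -0.002, 1.614]
wrist_force: [-0.3, 0.5, 0.4]
opening: 0.0856
now 14.075 [ 0.6169 -0.2983  0.1875] [-3.1377e+00 -2.2000e-03  1.6136e+00] F [-0.3  0.5  0.4] open 0.0856 dz-turn/row -0.0001
[np.float64(-0.02), np.float64(-0.01), np.float64(2.04)], [np.float64(-0.02), np.float64(-0.01), np.float64(2.04)], [np.float64(-0.02), np.float64(-0.01), np.float64(2.04)], [np.float64(-0.02), np.float64(-0.01), np.float64(2.04)],
```

View pics/f.png

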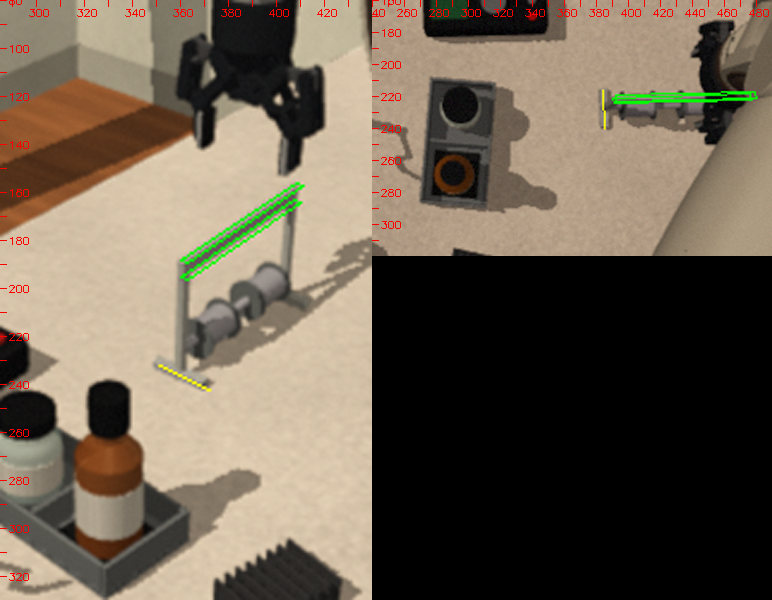

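The rail outline matches in both views (rail from about (361,190) to (410,158) in the side view), and the bottle stands on the pad at top (456,174 in the crop). I'll lower and grip the rail.

```bash
python3 -m jog '{"delta_pos":[[-0.05,0,2.0],[0,0,2.0],[0,0,2.0],[0,0,1.5],[0,0,0.6],[0,0,0]],"dr":[[0,0,0],[0,0,0],[0,0,0],[0,0,0],[0,0,0],[0,0,0]]}' 1 100
python3 -m jog '{"delta_pos":[[0,0,0],[0,0,0],[0,0,0],[0,0,0],[0,0,0],[0,0,0],[0,0,0],[0,0,0]],"dr":[[0,0,0],[0,0,0],[0,0,0],[0,0,0],[0,0,0],[0,0,0],[0,0,0],[0,0,0]]}' -1 100
python3 -m jog '{"delta_pos":[[0,0,-0.5],[0,0,-1.0],[0,0,-1.5],[0,0,0]],"dr":[[0,0,0],[0,0,0],[0,0,0],[0,0,0]]}'
python3 -c "
from bench import readout
print(readout.observe()['wrist_torque'],readout.observe()['position'])"
```

```text
time_s: 14.92
position: [0.6179, -0.2991, 0.1095]
ee_rot: [3.142, 0.0, 1.614]
wrist_force: [0.7, 0.4, 0.9]
opening: 0.0853
time_s: 15.92
position: [0.6181, -0.2992, 0.1095]
ee_rot: [3.141, 0.0, 1.614]
wrist_force: [1.8, -1.0, 2.5]
opening: 0.006
time_s: 16.42
position: [0.6186, -0.2995, 0.1415]
ee_rot: [3.139, 0.001, 1.614]
wrist_force: [0.9, -0.0, -3.7]
opening: 0.0062
[-0.01767776  0.02478285 -0.00313501] [ 0.61857316 -0.29953567  0.14145379]
```

```bash
python3 -m jog '{"delta_pos":[[0,0,-2.0],[0,0,-3.0],[0,0,-3.0],[0,0,-3.0],[0,0,-3.0],[0,0,-2.5],[0,0,-1.2],[0,0,0]],"dr":[[0,0,0],[0,0,0],[0,0,0],[0,0,0],[0,0,0],[0,0,0],[0,0,0],[0,0,0]]}'
python3 -c "
from h import *
plan([.481,.280,.318],.358+np.pi/2,20)"
```

```text
time_s: 17.42
position: [0.6182, -0.2994, 0.3169]
ee_rot: [3.14, 0.001, 1.614]
wrist_force: [0.1, -0.7, -3.5]
opening: 0.0054
now 17.425 [ 0.6182 -0.2994  0.3169] [3.1402e+00 8.0000e-04 1.6138e+00] F [ 0.1 -0.7 -3.5] open 0.0054 dz-turn/row -0.0158
[np.float64(2.92), np.float64(-0.56), np.float64(-0.01)], [np.float64(2.93), np.float64(-0.51), np.float64(-0.01)], [np.float64(2.94), np.float64(-0.47), np.float64(-0.01)], [np.float64(2.95), np.float64(-0.42), np.float64(-0.01)], [np.float64(2.95), np.float64(-0.38), np.float64(-0.01)], [np.float64(2.96), np.float64(-0.33), np.float64(-0.01)], [np.float64(2.96), np.float64(-0.28), np.float64(-0.01)], [np.float64(2.97), np.float64(-0.24), np.float64(-0.01)], [np.float64(2.97), np.float64(-0.19), np.float64(-0.01)], [np.float64(2.97), np.float64(-0.14), np.float64(-0.01)], [np.float64(2.98), np.float64(-0.1), np.float64(-0.01)], [np.float64(2.98), np.float64(-0.05), np.float64(-0.01)], [np.float64(2.98), np.float64(-0.0), np.float64(-0.01)], [np.float64(2.98), np.float64(0.05), np.float64(-0.01)], [np.float64(2.98), np.float64(0.09), np.float64(-0.01)], [np.float64(2.97), np.float64(0.14), np.float64(-0.01)], [np.float64(2.97), np.float64(0.19), np.float64(-0.01)], [np.float64(2.97), np.float64(0.23), np.float64(-0.01)], [np.float64(2.96), np.float64(0.28), np.float64(-0.01)], [np.float64(2.96), np.float64(0.33), np.float64(-0.01)],
```

```bash
python3 -m jog '{"delta_pos":[[1.0,-0.2,0],[2.0,-0.4,0],[2.9,-0.5,0],[2.9,-0.5,0],[2.95,-0.45,0],[2.95,-0.4,0],[2.95,-0.4,0],[2.95,-0.35,0]],"dr":[[0,0,-0.016],[0,0,-0.016],[0,0,-0.016],[0,0,-0.016],[0,0,-0.016],[0,0,-0.016],[0,0,-0.016],[0,0,-0.016]]}'
python3 -m jog '{"delta_pos":[[2.95,-0.3,0],[2.95,-0.25,0],[2.95,-0.2,0],[3.0,-0.15,0],[3.0,-0.1,0],[3.0,-0.05,0],[3.0,0,0],[3.0,0.05,0]],"dr":[[0,0,-0.016],[0,0,-0.016],[0,0,-0.016],[0,0,-0.016],[0,0,-0.016],[0,0,-0.016],[0,0,-0.016],[0,0,-0.016]]}'
python3 -c "
from h import *
plan([.481,.280,.318],.358+np.pi/2,6)"
```

```text
time_s: 18.42
position: [0.5631, -0.0961, 0.3154]
ee_rot: [-3.141, -0.0, 1.743]
wrist_force: [-0.5, -0.1, -3.7]
opening: 0.006
time_s: 19.42
position: [0.4993, 0.1337, 0.3153]
ee_rot: [-3.141, -0.0, 1.871]
wrist_force: [1.2, -0.3, -3.5]
opening: 0.0062
now 19.425 [0.4993 0.1337 0.3153] [-3.1407e+00 -1.0000e-04  1.8713e+00] F [ 1.2 -0.3 -3.5] open 0.0062 dz-turn/row -0.0096
[np.float64(2.42), np.float64(0.43), np.float64(-0.04)], [np.float64(2.41), np.float64(0.45), np.float64(-0.04)], [np.float64(2.41), np.float64(0.48), np.float64(-0.04)], [np.float64(2.41), np.float64(0.5), np.float64(-0.04)], [np.float64(2.4), np.float64(0.52), np.float64(-0.04)], [np.float64(2.4), np.float64(0.54), np.float64(-0.04)],
```

```bash
python3 -m jog '{"delta_pos":[[2.7,0.4,0],[2.7,0.5,0],[2.6,0.5,0],[2.4,0.5,0],[2.2,0.55,0],[1.3,0.4,0],[0.5,0.1,0],[0,0,0]],"dr":[[0,0,-0.01],[0,0,-0.01],[0,0,-0.01],[0,0,-0.01],[0,0,-0.01],[0,0,-0.008],[0,0,0],[0,0,0]]}'
python3 - <<'E'
from h import *
plan([.481,.280,.21],.358+np.pi/2,6)
t=vision.grab_frame("top");s=vision.grab_frame("side")
cv2.imwrite("pics/g.png",stack([crop(s["frame"],110,130,330,410,1.9),crop(t["frame"],90,170,230,310,2.7)],1))
E
```

```text
time_s: 20.42
position: [0.4829, 0.2784, 0.3161]
ee_rot: [-3.141, 0.0, 1.928]
wrist_force: [-0.8, -0.7, -2.7]
opening: 0.0058
now 20.425 [0.4829 0.2784 0.3161] [-3.1413e+00  2.0000e-04  1.9279e+00] F [-0.8 -0.7 -2.7] open 0.0058 dz-turn/row -0.0002
[np.float64(0.04), np.float64(-0.02), np.float64(1.77)], [np.float64(0.04), np.float64(-0.02), np.float64(1.77)], [np.float64(0.04), np.float64(-0.02), np.float64(1.77)], [np.float64(0.04), np.float64(-0.02), np.float64(1.77)], [np.float64(0.04), np.float64(-0.02), np.float64(1.77)], [np.float64(0.04), np.float64(-0.02), np.float64(1.77)],
```

View pics/g.png

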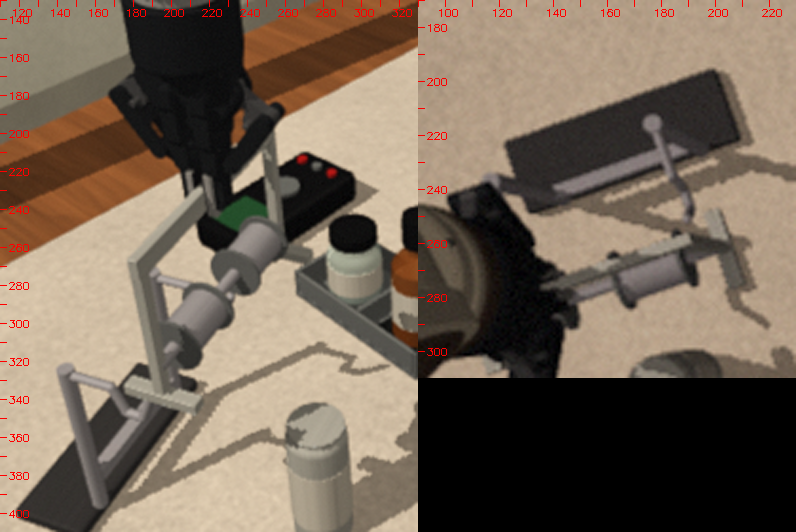

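The frame is held level in front of the hooks. The rail's near end is at side (180,268) and its far end at top (190.7,257.8), and the can is clear. I'll compare that with the pose predicted from the arm.

```bash
python3 - <<'E'
from h import *
t=vision.grab_frame("top");s=vision.grab_frame("side")
y=.357;ey=np.array([-np.sin(y),np.cos(y),0]);m=np.array([.4829,.2784,.3161+.0245])
print("side near end",proj(s,m+.098*ey),"top far end",proj(t,m-.098*ey))
E
python3 -m jog '{"delta_pos":[[0,-0.1,1.5],[0,0,2.5],[0,0,2.5],[0,0,2.0],[0,0,1.5],[0,0,0.6],[0,0,0]],"dr":[[0,0,0],[0,0,0],[0,0,0],[0,0,0],[0,0,0],[0,0,0],[0,0,0]]}'
```

```text
side near end [[179.76559906 266.90234398]] top far end [[191.21097235 256.87978287]]
time_s: 21.5
position: [0.4822, 0.2782, 0.2104]
ee_rot: [3.142, 0.0, 1.928]
wrist_force: [-0.8, -0.9, -2.7]
opening: 0.0063
```

```bash
python3 -m jog '{"delta_pos":[[0,0,1.2],[0,0,1.0],[0,0,0.4],[0,0,0],[0.1,1.0,0],[0.1,1.5,0],[0,1.5,0],[0,0,0]],"dr":[[0,0,0],[0,0,0],[0,0,0],[0,0,0],[0,0,0],[0,0,0],[0,0,0],[0,0,0]]}'
python3 -m jog '{"delta_pos":[[0,0.7,0],[0,0.5,0],[0,0.2,0],[0,0,0]],"dr":[[0,0,0],[0,0,0],[0,0,0],[0,0,0]]}'
python3 - <<'E'
from h import *
np.set_printoptions(precision=4,suppress=True)
plan([.5323,.2988,.184],1.929,1)
t=vision.grab_frame("top");s=vision.grab_frame("side")
cv2.imwrite("pics/i.png",stack([crop(s["frame"],120,215,280,400,2.7),crop(t["frame"],130,190,220,290,4)],1))
E
```

```text
time_s: 22.5
position: [0.5199, 0.2945, 0.184]
ee_rot: [-3.142, 0.0, 1.928]
wrist_force: [-0.6, 0.1, -3.7]
opening: 0.006
time_s: 23.0
position: [0.532, 0.299, 0.1843]
ee_rot: [-3.141, 0.0, 1.928]
wrist_force: [-0.2, -0.3, -3.4]
opening: 0.0061
now 23.0 [0.532  0.299  0.1843] [-3.1415  0.      1.9278] F [-0.2 -0.3 -3.4] open 0.0061 dz-turn/row -0.0012
[np.float64(-0.03), np.float64(0.02), np.float64(0.03)],
```

View pics/i.png

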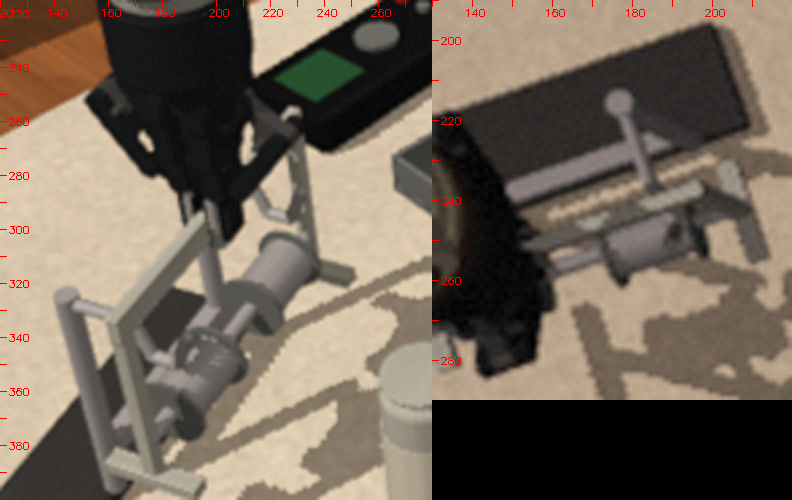

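Both hooks are through the gap under the rail: the left U is at side (178,350), the right one at side (228,290), and the rail lies over the slots. I'll lower gently.

```bash
python3 -m jog '{"delta_pos":[[0,0,0.5],[0,0,0.5],[0,0,0.5],[0,0,0.4],[0,0,0.3],[0,0,0]],"dr":[[0,0,0],[0,0,0],[0,0,0],[0,0,0],[0,0,0],[0,0,0]]}'
python3 -m jog '{"delta_pos":[[0,0,0.3],[0,0,0.3],[0,0,0.2],[0,0,0]],"dr":[[0,0,0],[0,0,0],[0,0,0],[0,0,0]]}'
python3 -m jog '{"delta_pos":[[0,0,0.2],[0,0,0.2],[0,0,0.1],[0,0,0]],"dr":[[0,0,0],[0,0,0],[0,0,0],[0,0,0]]}'
python3 -c "
from bench import readout
print(readout.observe()['wrist_torque'],readout.observe()['position'])"
```

```text
time_s: 23.85
position: [0.5319, 0.299, 0.162]
ee_rot: [-3.141, 0.0, 1.928]
wrist_force: [0.1, -0.1, -2.5]
opening: 0.006
time_s: 24.35
position: [0.5319, 0.299, 0.154]
ee_rot: [-3.141, 0.0, 1.928]
wrist_force: [-0.4, -0.3, -3.2]
opening: 0.006
time_s: 24.85
position: [0.532, 0.299, 0.1492]
ee_rot: [-3.141, 0.0, 1.928]
wrist_force: [-0.2, 0.1, -4.0]
opening: 0.0063
[-0.03383165 -0.00117726 -0.00915976] [0.5319764  0.29900423 0.14918946]
```

```bash
python3 -m jog '{"delta_pos":[[0,0,0.15],[0,0,0.15],[0,0,0.1],[0,0,0]],"dr":[[0,0,0],[0,0,0],[0,0,0],[0,0,0]]}'
python3 -m jog '{"delta_pos":[[0,0,0.1],[0,0,0.1],[0,0,0],[0,0,0]],"dr":[[0,0,0],[0,0,0],[0,0,0],[0,0,0]]}'
python3 -c "
from bench import readout
print(readout.observe()['wrist_torque'],readout.observe()['position'])"
```

```text
time_s: 25.35
position: [0.532, 0.299, 0.1452]
ee_rot: [-3.141, 0.0, 1.928]
wrist_force: [-0.4, -0.4, -3.0]
opening: 0.0059
time_s: 25.85
position: [0.532, 0.299, 0.1434]
ee_rot: [3.141, -0.0, 1.928]
wrist_force: [-0.6, 0.1, -1.3]
opening: 0.0058
[-0.07323192  0.06303974  0.01019591] [0.53203814 0.2990459  0.14342251]
```

```bash
python3 -m jog '{"delta_pos":[[0,0,0.05],[0,0,0.05],[0,0,0],[0,0,0]],"dr":[[0,0,0],[0,0,0],[0,0,0],[0,0,0]]}'
python3 -c "
from bench import readout
print(readout.observe()['wrist_torque'],readout.observe()['position'])"
```

```text
time_s: 26.35
position: [0.5321, 0.2991, 0.1433]
ee_rot: [3.14, -0.0, 1.928]
wrist_force: [-2.9, -1.2, 5.3]
opening: 0.0065
[-0.28174775  0.49799334  0.01154273] [0.53212203 0.29907676 0.14326655]
```

The downward load is gone (+5.3 N now, against about -3.5 N when carried). The moment about the stand's x axis is small, so both hooks carry the frame. I'll ease off the slight side force and let go.

```bash
python3 -m jog '{"delta_pos":[[0,-0.05,0],[0,0,0],[0,0,0]],"dr":[[0,0,0],[0,0,0],[0,0,0]]}' - 20
python3 -m jog '{"delta_pos":[[0,0,0],[0,0,0],[0,0,0],[0,0,0],[0,0,0],[0,0,0]],"dr":[[0,0,0],[0,0,0],[0,0,0],[0,0,0],[0,0,0],[0,0,0]]}' 1
python3 -m jog '{"delta_pos":[[0,0,-0.5],[0,0,-1.5],[0,0,-2.5],[0,0,-3],[0,0,-3],[0,0,-3],[0,0,0]],"dr":[[0,0,0],[0,0,0],[0,0,0],[0,0,0],[0,0,0],[0,0,0],[0,0,0]]}'
python3 -c "
from h import *
plan([.36,.02,.30],1.6,9)"
```

```text
time_s: 26.72
position: [0.5321, 0.2991, 0.1433]
ee_rot: [3.14, -0.0, 1.928]
wrist_force: [0.4, -0.6, 6.2]
opening: 0.0062
time_s: 27.48
position: [0.5316, 0.2988, 0.1423]
ee_rot: [3.142, -0.0, 1.928]
wrist_force: [-0.2, 0.2, 0.1]
opening: 0.0856
time_s: 28.35
position: [0.5322, 0.2992, 0.281]
ee_rot: [3.136, -0.001, 1.928]
wrist_force: [-0.4, 0.1, 0.0]
opening: 0.0853
now 28.35 [0.5322 0.2992 0.281 ] [ 3.1364e+00 -8.0000e-04  1.9278e+00] F [-0.4  0.1  0. ] open 0.0853 dz-turn/row 0.0364
[np.float64(-2.24), np.float64(-2.88), np.float64(-0.21)], [np.float64(-2.34), np.float64(-2.79), np.float64(-0.21)], [np.float64(-2.44), np.float64(-2.71), np.float64(-0.21)], [np.float64(-2.54), np.float64(-2.62), np.float64(-0.21)], [np.float64(-2.63), np.float64(-2.52), np.float64(-0.21)], [np.float64(-2.72), np.float64(-2.42), np.float64(-0.21)], [np.float64(-2.81), np.float64(-2.32), np.float64(-0.21)], [np.float64(-2.89), np.float64(-2.22), np.float64(-0.21)], [np.float64(-2.97), np.float64(-2.11), np.float64(-0.21)],
```

```bash
python3 -m jog '{"delta_pos":[[-2.2,-2.9,-0.2],[-2.3,-2.8,-0.2],[-2.4,-2.7,-0.2],[-2.5,-2.6,-0.2],[-2.6,-2.5,-0.2],[-2.7,-2.4,-0.2],[-2.8,-2.3,-0.2],[-2.9,-2.2,-0.2]],"dr":[[0,0,0.036],[0,0,0.036],[0,0,0.036],[0,0,0.036],[0,0,0.036],[0,0,0.036],[0,0,0.036],[0,0,0.036]]}'
python3 -m jog '{"delta_pos":[[-4,0,0],[-4,0,0],[-4,0,0],[-4,0,0],[-4,0,0],[0,0,0]],"dr":[[0,0,0],[0,0,0],[0,0,0],[0,0,0],[0,0,0],[0,0,0]]}'
python3 - <<'E'
from h import *
t=vision.grab_frame("top");s=vision.grab_frame("side")
T=t["frame"].copy();S=s["frame"].copy()
y=.357;c,q=np.cos(y),np.sin(y)
def fr(x,yy,z): return [.5322+c*x-q*yy,.2991+q*x+c*yy,z]
for f,I in((t,T),(s,S)):
    cv2.polylines(I,[proj(f,np.array([fr(a,b,.168) for a,b in((.004,.098),(.004,-.098),(-.004,-.098),(-.004,.098))])).round().astype(np.int32)],True,(0,255,0),1)
cv2.imwrite("pics/j.png",stack([crop(S,110,220,400,420,1.5),crop(T,100,130,340,350,1.5)],1))
import pickle
t0,s0=pickle.load(open("f0.pkl","rb"))
for n,a,b,R in (("can",t,t0,(165,298,205,328)),("jar",t,t0,(278,210,306,242)),("mm",t,t0,(268,140,352,186)),("hs",t,t0,(284,314,326,348)),("can s",s,s0,(255,338,300,418)),("jar s",s,s0,(278,243,312,285)),("hs s",s,s0,(372,305,428,350))):
    c0,r0,c1,r1=R;print(n,cv2.phaseCorrelate(*[cv2.cvtColor(i["frame"][r0:r1,c0:c1],6).astype(np.float32) for i in(a,b)],cv2.createHanningWindow((c1-c0,r1-r0),5)))
E
```

```text
time_s: 29.35
position: [0.3782, 0.0517, 0.2932]
ee_rot: [3.142, 0.0, 1.639]
wrist_force: [0.2, -0.7, 0.4]
opening: 0.0856
time_s: 30.1
position: [0.3926, -0.1488, 0.2927]
ee_rot: [-3.141, -0.0, 1.636]
wrist_force: [0.4, 0.3, -0.1]
opening: 0.0857
can ((-0.008042182780716445, -0.006102939277482733), 0.975599676767985)
jar ((0.0888153912725258, 0.005591885890344983), 0.8755953231205543)
mm ((0.06796256766027398, 0.0034067587377180075), 0.9746216110609196)
hs ((0.4126628675542854, -0.0003858927908311216), 1.0178769352995318)
can s ((0.5456951327138526, -0.04054156486207461), 0.7755282647079892)
jar s ((0.07488237185478042, 0.5238326518292169), 0.9244704481996135)
hs s ((0.08020195032065658, 0.4938205936005069), 0.9974455031642208)
```

View pics/j.png

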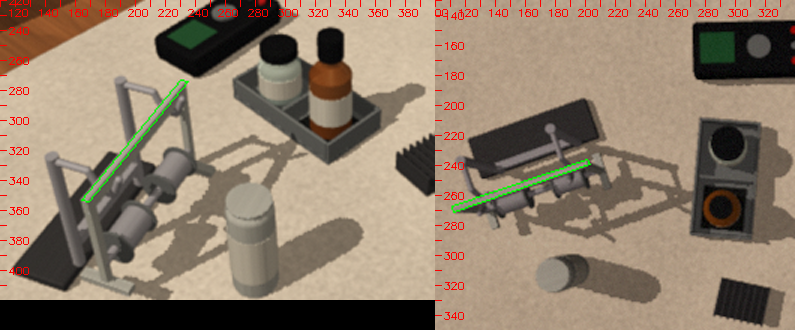

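The frame hangs in both hooks. The rail lies on its predicted outline, from side (167,353) to (234,275). The bottle stands on the pad at about top (290,268), and the bystanders have not moved (shifts of about 0.5 px or less). Handing in.

```bash
python3 -c "
from bench import arm
print(arm.sign_off())"
```

```text
the job is handed in; nothing more can be done
None
```

The bottle is standing upright on the pad in the free compartment, and the frame hangs by its top rail in both hooks. I handed the job in with about 30 s of the 72 s used. I moved the bottle first, gripping it by the cap, then carried the frame by the middle of its rail in from the front of the hooks.

**Letting go of the frame:** I lowered it until the load on the wrist reversed, from about -3.5 N carried to about +5 N. The small sideways moment pointed to both hooks sharing the load. There was a slight side force of about 3 N in the slot, which I eased off before opening the gripper.

**Last checks:**
- **Frame:** the rail lies on its predicted hung position in both cameras, level and upright.
- **Bottle:** it stands upright on the pad in both cameras.
- **Bystanders:** the jar, can, multimeter and heat sink show shifts of at most about 0.5 px, which is within image noise.
- **Arm:** it was clear of everything, with wrist force near zero.

No check failed. Two early measurements disagreed:
- **Bottle position:** the two cameras first differed by about 1 cm. I corrected this from a closer look before gripping.
- **Pad corners:** I had matched them wrongly between the two views, so I used their average, which agreed with the caddy's geometry.

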